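# Clip the lipped regulator onto the test stand's rail and lock it

## Robot

A 6-joint arm with a two-finger parallel gripper is mounted at the origin on the work surface. World frame = base frame: x ahead of the robot, y to its left, z up, the work surface at z = 0. Lengths are in m, angles in rad, forces in N, time in s.
With the tool pointing down it reaches from about 0.225 to 0.725 m from the base axis. Payload 3.1 kg.
Tool frame: the origin (TCP) lies midway between the tips of the shut fingers; the grasp point (between the pads) lies 19 mm behind it; z points along the fingers, y is the line along which they close (so a half turn about z gives the same grasp; the last joint's range is limited). The gripper opens to 85 mm and grips with 20 to 120 N. Pads are 22 mm wide; open, the fingers measure 114 mm over their backs; the gripper's body (76 mm by 85 mm) begins 54 mm behind the grasp point. The pads swing forward as they close: fully open they stand 13 mm farther back than shut.
Start: joints at [-1.404, 0.048, 0.099, 1.622, 0, 1.443], TCP at [0.153, -0.502, 0.231] pointing down, gripper open.
Joint ranges: [-2.91, 2.91], [-0.99, 1.94], [-1.21, 1.42], [-2.12, 2.29], [-1.49, 1.47], [-3.14, 3.14]. Speed limits (rad/s): [2.79, 2.79, 3.14, 3.14, 3.14, 3.14].

## Interface

Orientations are given as a unit quaternion [x, y, z, w].
In Python, from cell import bot, viewer, job, probe_bus gives the robot as it stands (bot), with the cameras (viewer), the job (job) and the readings (probe_bus).
- The arm moves only by the shell command python3 steer.py FILE [FORCE], which reads ROWS from the file FILE. ROWS is a JSON list that holds a single list of rows (three levels of brackets), with 1 to 12 rows, each of 7 numbers: the opening from 0.0 (shut) to 1.0 (fully open), then dx, dy, dz in shares of the most that a row can go, 1 being 62.5 mm, then a rotation vector rx, ry, rz in parts of the range, where 1.0 means pi rad; each row shifts and turns the commanded pose from where the row before left it, along the tool's axes as they then stand; what a row does not reach is not made up. A row lasts 1/8 s, in which the tool goes at most 0.0625 m and 0.188 rad, less where a joint would pass 70% of its speed; a pose out of reach is approached as far as the arm can. The fingers move at their own pace and stop on an object; FORCE is the grip in N (left out, the last holds). Time passes only in rows, so rows that do not move let the fingers close. It prints the time, the measured TCP pose, the force, the opening and the grip force at its end. Shift and turn numbers lie between -1 and 1, and a call with a number outside is refused. Input that does not fit is refused with a message, and nothing moves.
- probe_bus.sense(): the state, without advancing time (a new reading comes with each control period).
- viewer.snapshot(name): name is "scene" or "top" or "wrist"; returns the picture (384x512x3 uint8, blue, green, red); there is no depth.
- viewer.calibration(name): a dict with "K" (3x3 intrinsics, pixels), "dist_coeffs" ([k1, k2, p1, p2, k3] as OpenCV has them; the pictures are not rectified), "world_to_cam" (4x4, takes a point from world to camera coordinates). Camera axes: x right, y up, looking along -z (the intrinsics and any distortion apply to the point x, -y, -z); pixel columns grow to the right and rows downward; lengths in m; the calibration is good to about 2 mm. A picture is of the moment at which its call begins: read the wrist's pose just before it. calibration takes no time and is no camera call; for the wrist camera it gives the pose at the moment of the call.
- job.close_job(): hands the job in; it is judged then, once.
The state is a dict: "time": time; "joint_pos": joint angles; "qd": joint speeds; "joint_efforts": joint torques, N m; "ee_pos": TCP position; "eef_rot": TCP orientation; "wrist_force": force on the tool from outside, world axes, zero at the start; "moment": the same for the moment, N m; "width": opening from 0.0 (shut) to 1.0 (fully open); "finger_force": force on a finger pad.
Only numpy, scipy, OpenCV 4.12 (cv2) and the standard library are available. Lean on these libraries where they do the work, as an engineer would, in place of code of your own. Each camera call takes 0.05 s, during which the arm holds its last target. There are 200 camera calls.

## Task

Mount the voltage regulator that has a lip (not the plain one) on the test stand's rail: hook its lip under the rail's upper edge with its foot raised, then tilt it down until it lies flush on the rail and the sprung catch snaps over its foot. Then roll the edge thumbwheel away from you as far as it goes, so that the locking arm lies over the foot. Leave everything else where it is.

Things in the scene. Friction and masses are not known exactly. Their poses are not given: they have to be found in the camera images.
- regulator: Loose grey aluminium regulator with a lip, 0.25-0.49 kg, 114 x 46 x 58 mm, upright. Origin: underside centre; +x to the lip end, +z up. Finned block x -50..46, y +-23 (grasp these sides, near x = 0), z 13..58. Small stand-off below it x -50..-42, z 0..13, keeps it level on the table and hangs free below the rail when mounted. Brass studs on the foot (-x) end.
- reg_lip (a point): Inner corner of the lip slot, (46, 0, 13) mm in the regulator's frame. A leg (x 46..52, z 0..36) on the +x end carries the lip, a toe 8 long pointing to -x (x 38..46, z 0..5), leaving an 8 mm high slot between toe and block. Mounted: it meets the origin of rail, toe under the flange, leg beyond the edge.
- reg_foot (a point): Lower end edge of the foot, (-62, 0, 13) mm in the regulator's frame: a tongue x -62..-50, z 13..21, 46 wide. Mounted: at (-108, 0, 0) mm in the rail's frame, tongue z 0..8 there.
- rail: Steel rail on the stand's sloping bakelite panel. Origin: middle of its upper (farther, higher) top edge; +x up-slope away from the robot, rising 20 degrees; y along it; +z square to the panel. Flat top x -84..0, y +-60, z 0, 26 above the panel. Upper edge: flange 4 thick overhanging 14. Mounted, the regulator's axes match these. Clear to y +-60; wheel housing at y > 66, sockets at y -75..-105.
- rail_edge (a point): Same point as rail. To hook: with the foot raised 10 to 20 degrees, toe tip beyond this edge, the block's underside is set on the edge; drawn back along the underside the flange slides into the slot until the leg meets the edge; the foot then swings down about it (the block's top moves 6 mm down-slope; shoved up-slope it jams: keep the leg on the edge). The leg stops it sliding down-slope.
- catch (a joint): Sprung steel catch below the rail's lower edge, in the rail's frame x -120..-104, y +-9, top z 28. Slides down-slope: 0 at rest, up to 0.010 m; spring 2.1 N at rest, 3.6 N at 5 mm. The tongue pushes its sloped face back from a foot height of about 16 mm; its nose (underside z 9.5) snaps back to 0 over the tongue when flush. Weight alone is not enough: press the foot end, 6 to 22 N.
- lock (a joint): Turn of the black edge thumbwheel and its steel arm, rad; friction about 1 N at the rim, stays put. 0: arm (24 long, y 13..21, pivot x -124, z 14 in the rail's frame) stands square to the panel; 1.5 (stop): it lies up-slope over the tongue, 3 mm clear. Grows as the wheel's top is pushed up-slope (away from the robot). Starts 0 to 0.3. A raised foot blocks it.
- wheel_axis (a point): Centre of the thumbwheel, (-124, 80, 14) mm in the rail's frame; axle along the rail's y. Radius 24, 16 wide, knurled; housing (y 66..94, x -155..-93) leaves only the top 8 mm of the rim out; rim top at z 38 in the rail's frame. One stroke of about 20 mm turns it 0.8 rad; several strokes are needed.
- spare: Bystander: plain finned aluminium regulator without lip or foot, 96 x 46 x 48. Origin under its centre.
- lamp: Bystander: cream ceramic test lamp, 60 across, 80 high, origin under its centre.
- nut: Bystander: nickel-plated hexagon terminal nut, 34 across corners, 14 high, origin under its centre.
- housing: Bystander: dusty cast alternator rear housing, 164 over its lugs, 66 high, origin under its centre.
- wrench: Bystander: steel wrench lying flat.
- pulley: Bystander: steel alternator pulley, 68 across, 34 high, origin under its centre.

How it is judged:
On the way, in this order (a step that is already met when the one before it is completed fails the run):
1. the lip is hooked: toe under the rail's upper edge, foot still raised (x of reg_lip in the frame of rail between -0.005 and 0.005 m and y of reg_lip in the frame of rail between -0.01 and 0.01 m and z of reg_lip in the frame of rail between -0.004 and 0.004 m and z of reg_foot in the frame of rail above 0.008 m), for 0.2 s.
2. the regulator lies flush on the rail and the catch has snapped over its foot (x of reg_lip in the frame of rail between -0.005 and 0.005 m and y of reg_lip in the frame of rail between -0.01 and 0.01 m and z of reg_lip in the frame of rail between -0.004 and 0.003 m and z of reg_foot in the frame of rail between -0.004 and 0.003 m and y of reg_foot in the frame of rail between -0.01 and 0.01 m and angle between the z axis of regulator and the z axis of rail, either way round below 0.05 rad and value of joint catch below 0.002 m), for 0.2 s.
3. the thumbwheel is rolled home, the arm over the foot (value of joint lock above 1.3 rad), for 0.1 s.
At the end, for the whole second after the job is handed in: Regulator at rest flush on the rail: lip corner within 5 mm along x, 10 mm sideways and about 3 mm in height of the rail's origin, foot within 3 mm of flush, within 0.05 rad of the panel's normal; catch back within 2 mm of rest over the foot; thumbwheel beyond 1.3 of 1.5 rad (all of step 2 and value of joint lock above 1.3 rad and linear speed of regulator below 0.02 m/s); the robot touches nothing.
It fails at once if a bystander is moved more than 30 mm (distance of any of spare, lamp, nut, housing, wrench, pulley from where it was at the start of the episode above 0.03 m).
It also fails if it takes over 61 s, if anything falls off the work surface, if the arm or the gripper's body presses on something with over 40 N, if the wrist force passes 120 N, or if a joint passes its speed limit or range.

## Working session

There is one attempt and no reset: what is moved stays moved. The work goes in short steps, Python scripts to look and compute and a shell command to move; the robot and the scene stay as the last step left them, time stands still between calls to the robot, and variables do not carry over. Pictures are saved under pics/ and viewed, at most 10 in all, crops included, and the job is handed in when it is done.

```bash
ls; mkdir -p pics
python3 - <<'E'
from cell import bot, viewer, job, probe_bus
import cv2,numpy as np
s=probe_bus.sense();print(s)
for n in("scene","top"):
    im=viewer.snapshot(n);cv2.imwrite(f"pics/{n}0.png",im)
    c=viewer.calibration(n);print(n,c)
print(viewer.calibration("wrist"))
E
```

```text
cell.py
pics
steer.py
{'time': 0.0, 'joint_pos': array([-1.40381029e+00,  4.87435363e-02,  9.75864137e-02,  1.62200572e+00,
       -1.98926307e-05,  1.44299744e+00]), 'qd': array([-0.00129514,  0.00086648,  0.00066103,  0.00082637,  0.00084034,
       -0.00050818]), 'joint_efforts': array([-1.33310230e-03, -3.38790286e+01,  3.20011497e+01,  2.03747494e-02,
       -3.13494775e-04, -7.26057721e-06]), 'ee_pos': array([ 0.1524094 , -0.50174567,  0.2301152 ]), 'eef_rot': array([ 9.89156687e-01,  1.46859280e-01, -3.31272043e-05, -1.18283785e-03]), 'wrist_force': array([-0.24027058,  0.69680651, -0.1256339 ]), 'moment': array([0.04722837, 0.01908506, 0.05911076]), 'finger_force': 0.0, 'width': 0.9986931298453589}
scene {'K': array([[351.18995787,   0.        , 252.99306838],
       [  0.        , 351.18995787, 190.18579355],
       [  0.        ,   0.        ,   1.        ]]), 'dist_coeffs': array([0.02276811, 0.        , 0.        , 0.        , 0.        ]), 'world_to_cam': array([[ 0.64283037,  0.76596258,  0.00839274, -0.32164683],
       [-0.45901948,  0.37641218,  0.80474529,  0.219396
[... 552 characters left out ...]
5.63409919e-01],
       [-1.79624493e-01,  3.00506027e-03,  9.83730660e-01,
        -8.43956148e-01],
       [ 0.00000000e+00,  0.00000000e+00,  0.00000000e+00,
         1.00000000e+00]])}
{'K': array([[329.58768551,   0.        , 259.03477031],
       [  0.        , 329.58768551, 187.21742086],
       [  0.        ,   0.        ,   1.        ]]), 'dist_coeffs': array([-0.09313801,  0.        ,  0.        ,  0.        ,  0.        ]), 'world_to_cam': array([[ 0.29122178, -0.95665447, -0.00144936, -0.52416053],
       [ 0.90351502,  0.27554252, -0.32823305,  0.04283598],
       [ 0.31440497,  0.0942791 ,  0.94459566, -0.3812508 ],
       [ 0.        ,  0.        ,  0.        ,  1.        ]])}
```

View pics/scene0.png

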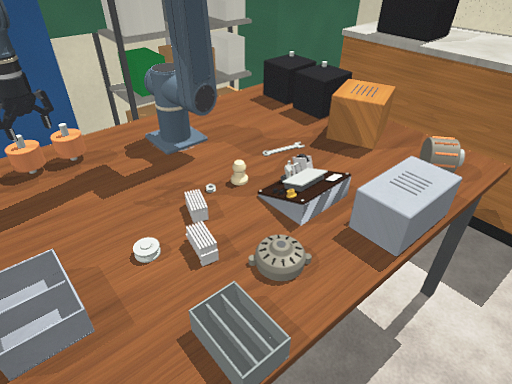

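View pics/top0.png

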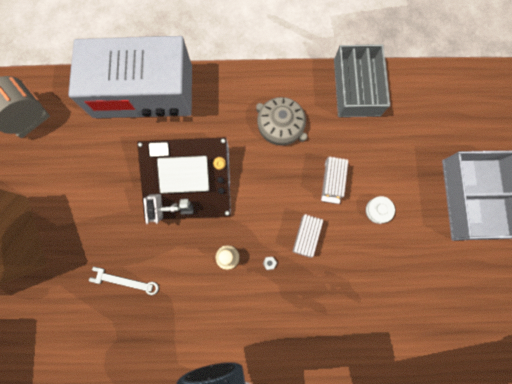

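The scene picture shows two finned blocks at (197,206) and (202,242), and the stand at (305,185). In the top picture the stand is at (183,180) and the blocks are at (335,180), which seems to have a foot at its lower end, and (308,235). I'll enlarge both areas.

Run:
```python
import cv2,numpy as np
t=cv2.imread("pics/top0.png");s=cv2.imread("pics/scene0.png")
a=cv2.resize(t[130:235,130:240],(440,420),interpolation=cv2.INTER_CUBIC)
b=cv2.resize(t[145:215,310:360],(300,420),interpolation=cv2.INTER_CUBIC)
cv2.imwrite("pics/c1.png",np.hstack([a,b]))
a=cv2.resize(s[150:225,255:355],(500,375),interpolation=cv2.INTER_CUBIC)
b=cv2.resize(s[215:270,180:225],(300,375),interpolation=cv2.INTER_CUBIC)
cv2.imwrite("pics/c2.png",np.hstack([a,b]))
```

```text
(no output)
```

View pics/c1.png

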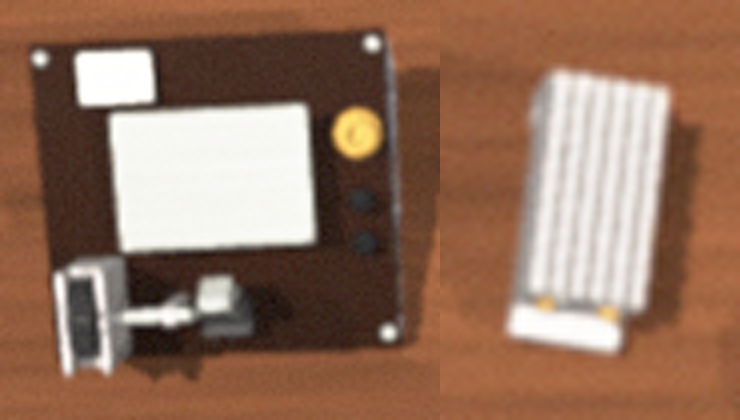

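View pics/c2.png

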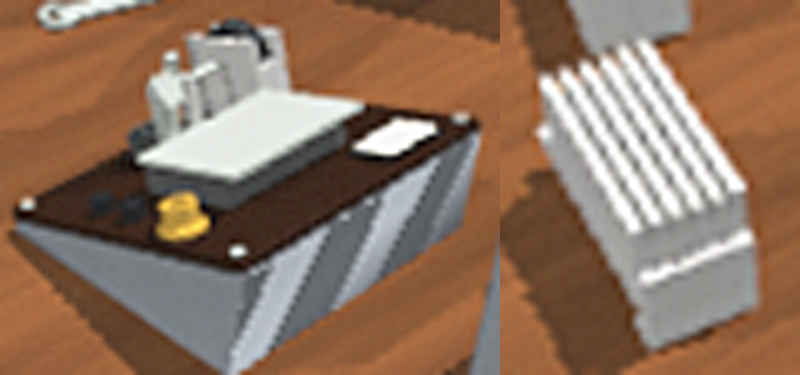

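The left of c1 shows the rail's white top, with crop corners at (110,115), (307,103), (316,243) and (122,251). The wheel is at (85,320) and the catch with its arm at (215,310). The right shows the lipped regulator, with the top face from (555,72) to (530,298) and its foot tongue and studs at the near end. c2 shows the rail corners at (362,105), (235,183), (138,160) and (270,92).

```bash
cat > h.py <<'E'
import numpy as np,cv2
from cell import bot, viewer, job, probe_bus
from scipy.optimize import least_squares
from scipy.spatial.transform import Rotation as R
F=np.diag([1.,-1,-1])
def proj(P,c):
    X=np.atleast_2d(P)@c["world_to_cam"][:3,:3].T+c["world_to_cam"][:3,3]
    return cv2.projectPoints((X@F)[:,None],np.zeros(3),np.zeros(3),c["K"],c["dist_coeffs"])[0][:,0]
def fit(obj,views,pose,x0):
    # views: list of (calib, idx, pixels); pose(x)->R,t
    f=lambda x:np.concatenate([(proj(obj[i]@pose(x)[0].as_matrix().T+pose(x)[1],c)-p).ravel() for c,i,p in views])
    r=least_squares(f,x0,loss="soft_l1");return r.x,f(r.x).round(1)
RAIL=np.array([[0,60,0],[0,-60,0],[-84,-60,0],[-84,60,0]])/1e3
REG=np.array([[46,23,58],[46,-23,58],[-50,-23,58],[-50,23,58],[-62,23,21],[-62,-23,21]])/1e3
railpose=lambda x:(R.from_euler("z",x[3])*R.from_euler("y",-np.radians(20)),x[:3])
regpose=lambda x:(R.from_euler("z",x[2]),np.array([x[0],x[1],0]))
E
python3 - <<'E'
from h import *
t,s=viewer.calibration("top"),viewer.calibration("scene")
c1=lambda p:np.array(p)/4+130-.4
c1r=lambda p:(np.array(p)-[440,0])/6+[310,145]-.4
c2=lambda p:np.array(p)/5+[255,150]-.4
i=[0,1,2,3]
T=c1([[110,115],[307,103],[316,243],[122,251]]);S=c2([[362,105],[235,183],[138,160],[270,92]])
for v in([(t,i,T),(s,i,S)],[(t,i,T)],[(s,i,S)]):print("rail",*fit(RAIL,v,railpose,[.5,.1,.1,0]))
G=c1r([[555,72],[668,88],[645,308],[530,298],[510,335],[618,352]])
print("reg",*fit(REG,[(t,[0,1,2,3,4,5],G)],regpose,[.5,-.3,0]))
E
```

```text
rail [0.65342672 0.11752953 0.09189239 0.02734022] [ 0.3 -0.  -0.5  0.7 -0.5 -0.7  0.2 -0.5  0.2  0.2 -0.1 -0.8 -0.2  0.2
 -1.2  0.2]
rail [0.64917293 0.11426986 0.10763133 0.02966038] [-0.1 -0.1  0.1  0.4  0.1 -0.3 -0.   0.1]
rail [0.65535432 0.11618353 0.09316808 0.01513971] [ 0.6  0.4 -0.  -0.8  0.   0.  -0.7  0.3]
reg [ 0.60697607 -0.26939025 -0.1670963 ] [ 0.4  0.5 -0.7  0.4 -0.5  0.1  0.5 -0.8  0.4  0.1 -0.1 -0.2]
```

Careful with the scale: shifts go in shares of 62.5 mm and turns go in shares of pi rad. That gives: 0.0559 m is 0.8944, 0.015 m is 0.24, 0.154 rad is 0.049.

```bash
echo '[[[1, 0.8944, -0.16, 0, 0, 0, 0], [1, 0.8944, -0.16, 0, 0, 0, 0], [1, 0.8944, -0.16, 0, 0, 0, 0], [1, 0.8944, -0.16, 0, 0, 0, 0], [1, 0.8944, -0.16, 0, 0, 0, 0], [1, 0.8944, -0.16, 0, 0, 0, 0], [1, 0.8944, -0.16, 0, 0, 0, 0], [1, 0.8944, -0.16, 0, 0, 0, 0], [1, 0.8944, -0.16, 0, 0, 0, 0], [1, 0, 0, 0.24, 0, 0, 0.049], [1, 0, 0, 0.24, 0, 0, 0.049], [1, 0, 0, 0.24, 0, 0, 0.049]]]' > m.json && python3 steer.py m.json && echo '[[[1, 0, 0, 0, 0, 0, 0], [1, 0, 0, 0, 0, 0, 0]]]' > m.json && python3 steer.py m.json
python3 - <<'E'
from h import *
s=probe_bus.sense();print(s["ee_pos"],s["eef_rot"])
im=viewer.snapshot("wrist");c=viewer.calibration("wrist")
cv2.imwrite("pics/w1.png",im)
print(proj(REG@regpose([.607,-.269,-.167])[0].as_matrix().T+[.607,-.269,0],c).round())
cv2.imwrite("pics/w1b.png",cv2.resize(im,(800,600),interpolation=cv2.INTER_CUBIC))
import json;json.dump({k:v.tolist() for k,v in c.items()},open("w1.json","w"))
E
```

```text
time: 1.6
ee_pos: [0.6077, -0.2696, 0.1846]
eef_rot: [0.996, -0.086, -0.001, -0.0]
wrist_force: [0.9, -0.2, 0.2]
width: 0.995
finger_force: 0.0
time: 1.85
ee_pos: [0.6077, -0.2701, 0.1865]
eef_rot: [0.997, -0.082, -0.0, -0.0]
wrist_force: [-0.6, -0.2, -0.2]
width: 1.003
finger_force: 0.0
[ 0.60772862 -0.2700922   0.1865026 ] [ 9.96593093e-01 -8.24754746e-02 -2.77669034e-05 -3.90404628e-05]
[[230. 125.]
 [286. 125.]
 [283. 230.]
 [233. 230.]
 [236. 224.]
 [280. 225.]]
```

View pics/w1b.png

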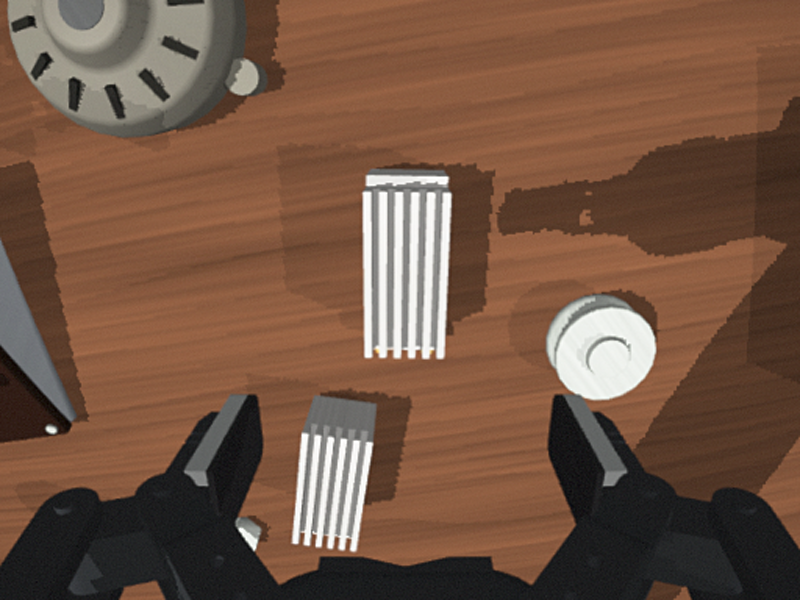

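The wrist view shows the lipped regulator with fin-top corners at about (362,192), (451,192), (444,358) and (364,358). The lip leg is above it, at row 180. I'll refine the pose from this.

Run:
```python
from h import *
import json
c={k:np.array(v) for k,v in json.load(open("w1.json")).items()}
P=np.array([[362,192],[451,192],[444,358],[364,358]])/1.5625-.2
x,r=fit(REG,[(c,[0,1,2,3],P)],regpose,[.607,-.27,-.167]);print(x,r)
s=probe_bus.sense();T=R.from_quat(s["eef_rot"])
print(T.as_matrix().round(3),"tool delta",T.inv().apply([x[0],x[1],.023]-s["ee_pos"]), "yaw err",np.degrees(x[2]-np.arctan2(*T.as_matrix()[[1,0],0])))
```

```text
[ 0.60833204 -0.27052587 -0.17629243] [ 0.4 -0.  -0.7  0.6 -0.3 -0.1  0.7 -0.6]
[[ 0.986 -0.165  0.001]
 [-0.165 -0.986 -0.   ]
 [ 0.001  0.    -1.   ]] tool delta [2.94843019e-04 1.39533914e-04 1.64017031e-01] yaw err -0.6125714614591624
```

To row units: 0.05 m is 0.8, 0.045 m is 0.72.

```bash
echo '[[[1, 0, 0, 0.8, 0, 0, 0], [1, 0, 0, 0.8, 0, 0, 0], [1, 0, 0, 0.72, 0, 0, 0], [1, 0, 0, 0.384, 0, 0, 0], [1, 0, 0, 0, 0, 0, 0], [0, 0, 0, 0, 0, 0, 0], [0, 0, 0, 0, 0, 0, 0], [0, 0, 0, 0, 0, 0, 0], [0, 0, 0, 0, 0, 0, 0], [0, 0, 0, 0, 0, 0, 0]]]' > m.json && python3 steer.py m.json 70
```

```text
time: 3.15
ee_pos: [0.6097, -0.2709, 0.0203]
eef_rot: [0.997, -0.083, 0.002, 0.001]
wrist_force: [0.3, 0.6, 6.6]
width: 0.53
finger_force: 73.2
```

To row units: -0.06 m is -0.96, -0.05 m is -0.8, -0.1 rad is -0.0318.

```bash
echo '[[[0, 0, 0, -0.48, 0, 0, 0], [0, 0, 0, -0.96, 0, 0, 0], [0, 0, 0, -0.96, 0, 0, 0], [0, 0, 0, -0.96, 0, 0, 0], [0, -0.464, -0.8, 0, 0, 0, 0], [0, -0.464, -0.8, 0, 0, 0, 0], [0, -0.464, -0.8, 0, 0, 0, 0], [0, -0.464, -0.8, 0, 0, 0, 0], [0, -0.464, -0.8, 0, 0, 0, 0], [0, -0.464, -0.8, 0, 0, 0, 0], [0, -0.464, -0.8, 0, 0, 0, 0], [0, 0, 0, 0, 0, 0, -0.0318]]]' > m.json && python3 steer.py m.json && echo '[[[0, 0, 0, 0, 0, 0, -0.0318], [0, 0, 0, 0, 0, 0, 0], [0, 0, 0, 0, 0, 0, 0]]]' > m.json && python3 steer.py m.json
python3 - <<'E'
from h import *
s=probe_bus.sense();print(s["ee_pos"],s["eef_rot"],s["wrist_force"],s["moment"])
c=viewer.calibration("wrist");im=viewer.snapshot("wrist")
Rr,t=railpose([.652,.116,.097,.026])
print(proj(RAIL@Rr.as_matrix().T+t,c).round()*1.5625)
cv2.imwrite("pics/w2b.png",cv2.resize(im,(800,600),interpolation=cv2.INTER_CUBIC))
import json;json.dump({k:v.tolist() for k,v in c.items()},open("w2.json","w"))
E
```

```text
time: 4.65
ee_pos: [0.4533, 0.0464, 0.2288]
eef_rot: [1.0, 0.011, 0.001, -0.026]
wrist_force: [0.7, -0.3, -3.2]
width: 0.537
finger_force: 72.6
time: 5.03
ee_pos: [0.4553, 0.0449, 0.2288]
eef_rot: [0.998, 0.057, 0.003, -0.026]
wrist_force: [-0.4, 0.6, -3.8]
width: 0.528
finger_force: 72.7
[0.45528796 0.04487659 0.22876552] [ 0.99802026  0.05714044  0.00279759 -0.02612871] [-0.38880642  0.63506279 -3.81118736] [-0.085203    0.00065783  0.02683102]
[[ 196.875  -135.9375]
 [ 443.75   -126.5625]
 [ 428.125    53.125 ]
 [ 215.625    37.5   ]]
```

View pics/w2b.png

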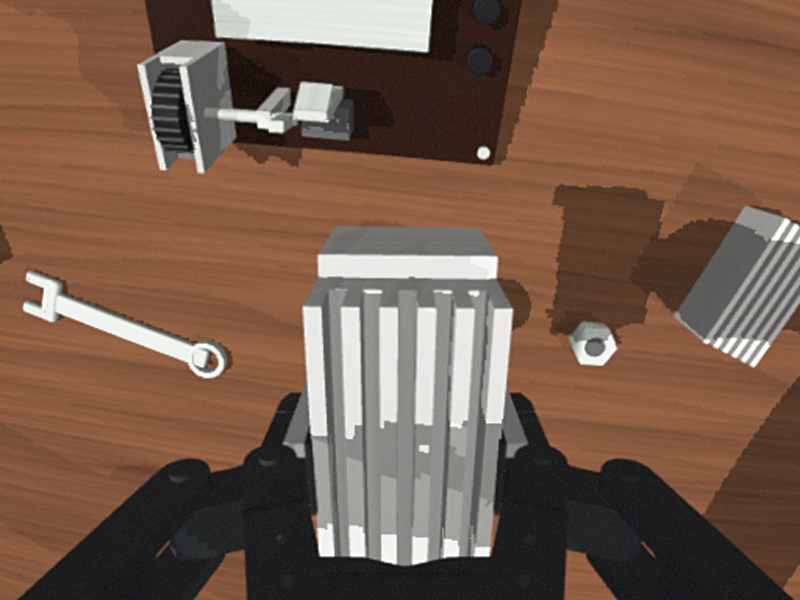

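The view shows the regulator held straight in the gripper, with its lip leg at rows 230–278. The rail's lower corners are at (214,36) and (430,51), within about 2 px of prediction. I'll rise, level the roll and pitch up to see the whole rail.

To row units: -0.045 m is -0.72, -0.036 m is -0.576, -0.05 rad is -0.0159.

```bash
echo '[[[0, 0, -0.576, -0.72, -0.0159, 0, 0], [0, 0, -0.576, -0.72, 0, 0.0127, 0], [0, 0, 0, -0.32, 0, 0.0127, 0], [0, 0, 0, 0, 0, 0, 0], [0, 0, 0, 0, 0, 0, 0]]]' > m.json && python3 steer.py m.json
python3 - <<'E'
from h import *
s=probe_bus.sense();print(s["ee_pos"],s["eef_rot"],s["joint_pos"])
c=viewer.calibration("wrist");im=viewer.snapshot("wrist")
Rr,t=railpose([.652,.116,.097,.026])
print(proj(RAIL@Rr.as_matrix().T+t,c).round(1))
cv2.imwrite("pics/w3.png",im)
cv2.imwrite("pics/w3b.png",cv2.resize(im[:280],None,fx=1.5625,fy=1.5625,interpolation=cv2.INTER_CUBIC))
import json;json.dump({k:v.tolist() for k,v in c.items()},open("w3.json","w"))
E
```

```text
time: 5.7
ee_pos: [0.4454, 0.1129, 0.3393]
eef_rot: [0.997, 0.057, 0.043, -0.003]
wrist_force: [-0.3, -0.4, -3.3]
width: 0.529
finger_force: 73.4
[0.44544389 0.11292637 0.33930868] [ 0.99743667  0.0569462   0.04320922 -0.00319138] [ 1.00357284e-01 -1.58515333e-01  1.17698449e-01  1.76036898e+00
  2.63124586e-03  3.12800272e+00]
[[223.5 -22.9]
 [331.9 -12.1]
 [319.2  63.6]
 [221.2  54.3]]
```

View pics/w3b.png

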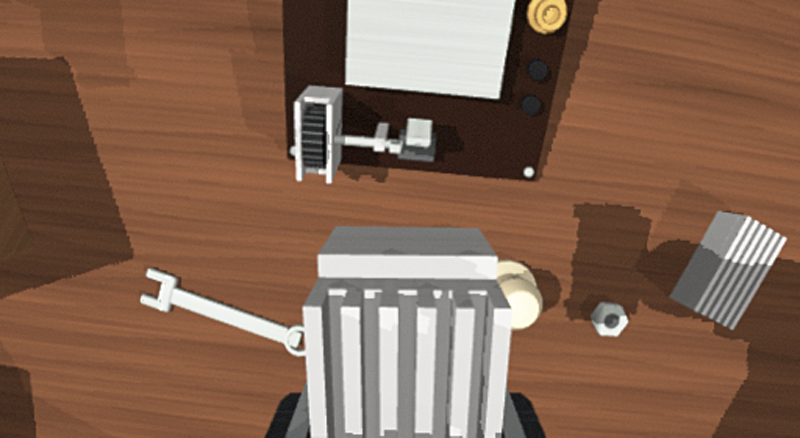

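Joint 6 is at its limit (3.128), and the mount needs about 3.30. I have to put the regulator back and regrasp with the tool turned half round, which puts joint 6 near 0.16 at the rail.

To row units: 0.05 m is 0.8, 0.0149 m is 0.2384, 0.14 rad is 0.0446.

```bash
echo '[[[0, 0, 0, 0, 0, -0.0274, 0], [0, 0.2384, 0.8, 0.16, 0, 0, 0], [0, 0.2384, 0.8, 0.16, 0, 0, 0], [0, 0.2384, 0.8, 0.16, 0, 0, 0], [0, 0.2384, 0.8, 0.16, 0, 0, 0], [0, 0.2384, 0.8, 0.16, 0, 0, 0], [0, 0.2384, 0.8, 0.16, 0, 0, 0], [0, 0.2384, 0.8, 0.16, 0, 0, 0], [0, 0.2384, 0.8, 0.16, 0, 0, 0], [0, 0, 0, 0.32, 0, 0, 0.0446], [0, 0, 0, 0.32, 0, 0, 0.0446], [0, 0, 0, 0, 0, 0, 0]]]' > m.json && python3 steer.py m.json  && echo '[[[0, 0, 0, 0, 0, 0, 0]]]' > m.json && python3 steer.py m.json
python3 - <<'E'
from h import *
s=probe_bus.sense();T=R.from_quat(s["eef_rot"]);print(s["ee_pos"],T.as_matrix().round(3),s["joint_pos"])
G=R.from_euler("z",-.17)*R.from_euler("x",np.pi)
print((T.inv()*G).as_rotvec(), T.inv().apply(np.array([.609,-.271,.022])-s["ee_pos"]))
E
```

```text
time: 7.25
ee_pos: [0.6084, -0.2696, 0.215]
eef_rot: [0.997, -0.082, -0.003, -0.003]
wrist_force: [0.7, -0.1, -3.8]
width: 0.528
finger_force: 73.5
time: 7.38
ee_pos: [0.6102, -0.2698, 0.2201]
eef_rot: [0.997, -0.081, 0.001, -0.002]
wrist_force: [0.3, 0.7, -2.6]
width: 0.529
finger_force: 73.6
[ 0.610196   -0.2698256   0.22008504] [[ 0.987 -0.162  0.002]
 [-0.162 -0.987  0.003]
 [ 0.001 -0.003 -1.   ]] [-0.51846642  0.43756599  0.53851429  1.67146052  0.00354157  2.78616836]
[-0.00322655 -0.00148756  0.00695837] [-0.00128639  0.00199104  0.19807795]
```

To row units: 0.055 m is 0.88, -0.05 m is -0.8, -0.18 rad is -0.0573.

```bash
echo '[[[0, 0, 0, 0.88, 0, 0, 0], [0, 0, 0, 0.88, 0, 0, 0], [0, 0, 0, 0.88, 0, 0, 0], [0, 0, 0, 0.4, 0, 0, 0], [0, 0, 0, 0.128, 0, 0, 0], [0, 0, 0, 0, 0, 0, 0], [1, 0, 0, 0, 0, 0, 0], [1, 0, 0, 0, 0, 0, 0], [1, 0, 0, 0, 0, 0, 0], [1, 0, 0, -0.8, 0, 0, 0], [1, 0, 0, -0.8, 0, 0, 0], [1, 0, 0, -0.48, 0, 0, -0.0573]]]' > m.json && python3 steer.py m.json && echo '[[[1, 0, 0, 0, 0, 0, -0.0589], [1, 0, 0, 0, 0, 0, -0.0589], [1, 0, 0, 0, 0, 0, -0.0589], [1, 0, 0, 0, 0, 0, -0.0589], [1, 0, 0, 0, 0, 0, -0.0589], [1, 0, 0, 0, 0, 0, -0.0589], [1, 0, 0, 0, 0, 0, -0.0589], [1, 0, 0, 0, 0, 0, -0.0589], [1, 0, 0, 0, 0, 0, -0.0589], [1, 0, 0, 0, 0, 0, -0.0589], [1, 0, 0, 0, 0, 0, -0.0589], [1, 0, 0, 0, 0, 0, -0.0589]]]' > m.json && python3 steer.py m.json && echo '[[[1, 0, 0, 0, 0, 0, -0.0589], [1, 0, 0, 0, 0, 0, -0.0589], [1, 0, 0, 0, 0, 0, -0.0589], [1, 0, 0, 0, 0, 0, -0.0589], [1, 0, 0, 0, 0, 0, 0], [1, 0, 0, 0, 0, 0, 0]]]' > m.json && python3 steer.py m.json
python3 - <<'E'
from h import *
s=probe_bus.sense();T=R.from_quat(s["eef_rot"]);print(s["ee_pos"],T.as_matrix().round(3),s["joint_pos"])
c=viewer.calibration("wrist");im=viewer.snapshot("wrist")
cv2.imwrite("pics/w4b.png",cv2.resize(im,(800,600),interpolation=cv2.INTER_CUBIC))
import json;json.dump({k:v.tolist() for k,v in c.items()},open("w4.json","w"))
E
```

```text
time: 8.88
ee_pos: [0.6122, -0.2701, 0.1573]
eef_rot: [1.0, 0.01, 0.004, 0.0]
wrist_force: [0.9, -0.2, 0.3]
width: 0.999
finger_force: 0.0
time: 10.38
ee_pos: [0.6111, -0.2695, 0.1535]
eef_rot: [0.435, 0.9, 0.002, 0.002]
wrist_force: [0.3, 0.4, -0.2]
width: 1.002
finger_force: 0.0
time: 11.12
ee_pos: [0.611, -0.2695, 0.1532]
eef_rot: [0.084, 0.996, 0.001, 0.002]
wrist_force: [-0.3, 0.1, 0.1]
width: 0.997
finger_force: 0.0
[ 0.61104692 -0.26945136  0.15317878] [[-0.986  0.168  0.004]
 [ 0.168  0.986  0.002]
 [-0.004  0.002 -1.   ]] [-0.51735866  0.42151697  0.38415827  1.53091966  0.00357595 -0.34884827]
```

View pics/w4b.png

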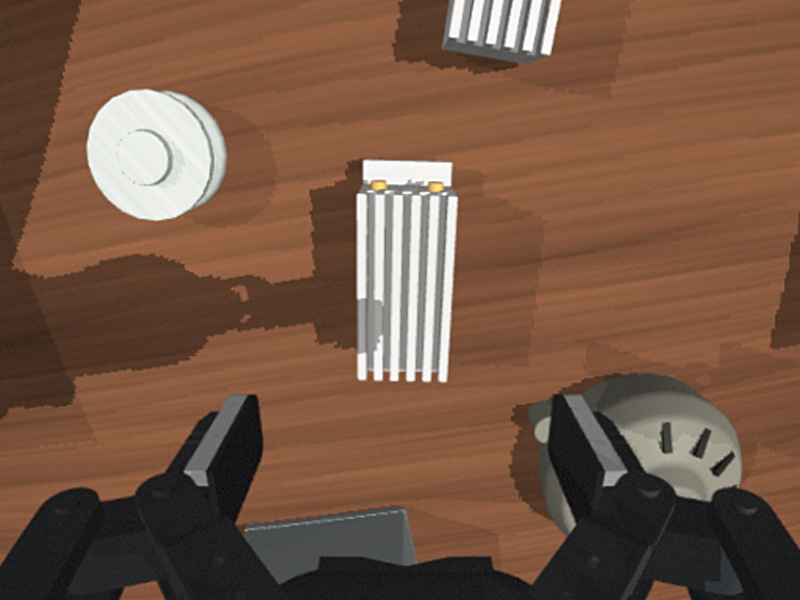

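The regulator stands undisturbed, with its foot up in the picture. Top corners are at (356,194), (458,196), (447,382) and (358,381).

Run:
```python
from h import *
import json
c={k:np.array(v) for k,v in json.load(open("w4.json")).items()}
P=np.array([[447,382],[358,381],[356,194],[458,196]])/1.5625-.2
x,r=fit(REG,[(c,[0,1,2,3],P)],regpose,[.607,-.27,-.167]);print(x,r)
s=probe_bus.sense();T=R.from_quat(s["eef_rot"])
G=R.from_euler("z",x[2]+np.pi)*R.from_euler("x",np.pi)
print((T.inv()*G).as_rotvec(),T.inv().apply([x[0],x[1],.018]-s["ee_pos"]))
# rail refine: top+scene+w3+w2 lower corners
t,sc=viewer.calibration("top"),viewer.calibration("scene")
w3={k:np.array(v) for k,v in json.load(open("w3.json")).items()};w2={k:np.array(v) for k,v in json.load(open("w2.json")).items()}
i=[0,1,2,3]
T=np.array([[110,115],[307,103],[316,243],[122,251]])/4+130-.4;S=np.array([[362,105],[235,183],[138,160],[270,92]])/5+[255,150]-.4
V=[(w3,[2,3],np.array([[500,99],[345,84]])/1.5625-.2),(w2,[2,3],np.array([[429.5,51],[213.5,37.5]])/1.5625-.2)]
print(fit(RAIL,V+[(t,i,T),(sc,i,S)],railpose,[.65,.116,.09,.03]));print(fit(RAIL,V,railpose,[.65,.116,.09,.03]))
```

```text
[ 0.61215805 -0.26953411 -0.18989634] [-0.3 -0.5  0.4 -0.9  0.6  0.4 -0.8  0.5]
[0.00264162 0.00338144 0.0218384 ] [-0.00071926 -0.00022701  0.13507599]
(array([0.65315171, 0.11683605, 0.09446048, 0.03041356]), array([-1.2, -0.6,  0.5,  0.3, -0.9,  0.2,  2.2, -0.3,  0.3, -0.1, -0.3,
        0.4, -0.2, -0.9,  0.3, -0.5,  0.1, -0.4, -0.2, -1.5, -0.3, -0.4,
       -1.5, -0.4]))
(array([0.6522986 , 0.11627863, 0.10082734, 0.03126828]), array([ 0.2, -0.4,  0.4,  0.3, -0.4,  0.3, -0. , -0.2]))
```

To row units: 0.05 m is 0.8, 0.035 m is 0.56, 0.015 rad is 0.0048.

```bash
echo '[[[1, 0, 0, 0.8, 0, 0, 0.0048], [1, 0, 0, 0.8, 0, 0, 0], [1, 0, 0, 0.56, 0, 0, 0], [1, 0, 0, 0, 0, 0, 0], [0, 0, 0, 0, 0, 0, 0], [0, 0, 0, 0, 0, 0, 0], [0, 0, 0, 0, 0, 0, 0], [0, 0, 0, 0, 0, 0, 0], [0, 0, 0, 0, 0, 0, 0], [0, 0, 0, 0, 0, 0, 0]]]' > m.json && python3 steer.py m.json 80 && python3 -c "
from h import *
s=probe_bus.sense();print(s['ee_pos'],s['eef_rot'],s['moment'],s['joint_pos'])
T=R.from_quat(s['eef_rot']);x=[.61215,-.26953,-.185]
print('reg yaw-tool yaw err',np.degrees(np.arctan2(*T.as_matrix()[[1,0],1])))
G=R.from_euler('z',-.185);print('tcp in reg',G.inv().apply(s['ee_pos']-[x[0],x[1],0]))"
echo '[[[0, 0, 0, -0.48, 0, 0, 0], [0, 0, 0, -0.96, 0, 0, 0], [0, 0, 0, -0.96, 0, 0, 0], [0, 0, 0, -0.96, 0, 0, 0], [0, 0, 0, -0.48, 0, 0, 0], [0, 0, 0, 0, 0, 0, 0]]]' > m.json && python3 steer.py m.json
python3 -c "
from h import *
s=probe_bus.sense();print(s['ee_pos'],R.from_quat(s['eef_rot']).as_matrix().round(3),s['wrist_force'],s['moment'],s['joint_pos'])"
```

```text
time: 12.42
ee_pos: [0.6136, -0.2702, 0.0213]
eef_rot: [0.09, 0.996, 0.0, 0.004]
wrist_force: [0.3, 0.5, 5.9]
width: 0.53
finger_force: 83.2
[ 0.61358487 -0.27022606  0.0213151 ] [9.04028674e-02 9.95895568e-01 3.39746541e-05 4.39751457e-03] [-0.01379773 -0.04517859  0.02123097] [-0.51654308  0.46430457  0.17725116  1.27576202  0.00369636 -0.33547365]
reg yaw-tool yaw err 79.62654741230105
tcp in reg [ 0.00153842 -0.00042024  0.0213151 ]
time: 13.18
ee_pos: [0.6118, -0.2703, 0.2613]
eef_rot: [0.09, 0.996, -0.0, 0.005]
wrist_force: [-0.1, 0.0, -3.9]
width: 0.528
finger_force: 82.5
[ 0.61178013 -0.27031982  0.2612661 ] [[-0.984  0.18   0.009]
 [ 0.18   0.984 -0.001]
 [-0.009  0.001 -1.   ]] [-0.05241663  0.01442061 -3.91319977] [ 0.04729831 -0.05930625  0.04459083] [-0.51794584  0.45685923  0.64749709  1.75307268  0.00357134 -0.33701231]
```

```bash
cat > g.py <<'E'
from h import *
import sys
RX=[.6527,.1166,.097,.030]
Rr,tr=railpose(RX)
Tg=R.from_quat([.0904,.9959,0,.0044]);pg=np.array([.61358,-.27023,.0213])
yaw=np.arctan2(-Tg.as_matrix()[1,0],-Tg.as_matrix()[0,0])
Ro=Tg.inv()*R.from_euler("z",yaw); po=Tg.inv().apply(np.array([.61215,-.26953,0])-pg) # reg in tool
LIP=np.array([.046,0,.013]);FOOT=np.array([-.062,0,.013])
def state(s=None):
    s=s or probe_bus.sense();T=R.from_quat(s["eef_rot"]);p=s["ee_pos"]
    Rg=T*Ro;pr=p+T.apply(po);f=lambda q:Rr.inv().apply(pr+Rg.apply(q)-tr)*1e3
    print("lip",f(LIP).round(1),"foot",f(FOOT).round(1),"rel rot deg",np.degrees((Rr.inv()*Rg).as_rotvec()).round(1),"F rail",Rr.inv().apply(s["wrist_force"]).round(1),"t",s["time"])
    return T,p
def goto(pitch,slide,normal,y=0):
    "lip at slide mm along reg +x beyond the rail edge, normal mm along rail z; print deltas in tool axes"
    T,p=state();Rg=Rr*R.from_euler("y",np.radians(pitch))
    lip=tr+Rg.apply([slide/1e3,0,0])+Rr.apply([0,y/1e3,normal/1e3])
    Tt=Rg*Ro.inv();pt=lip-Rg.apply(LIP)-Tt.apply(po)
    print("move",T.inv().apply(pt-p).round(4),"rot",(T.inv()*Tt).as_rotvec().round(4),"world",(pt-p).round(4),"target",pt.round(4))
E
python3 -c "
from g import *
goto(15,15,45)"
```

```text
lip [  45.  -394.4  149.6] foot [ -54.3 -371.8  185.7] rel rot deg [ -2.1  19.9 -12. ] F rail [-1.4  0.  -3.7] t 13.175
move [0.0748 0.378  0.1158] rot [-0.0113 -0.0865 -0.2108] world [-0.0045  0.3851 -0.1163] target [0.6073 0.1148 0.145 ]
```

To row units: 0.054 m is 0.864, 0.0107 m is 0.1712, -0.105 rad is -0.0334.

```bash
echo '[[[0, 0.1712, 0.864, 0, 0, 0, 0], [0, 0.1712, 0.864, 0, 0, 0, 0], [0, 0.1712, 0.864, 0, 0, 0, 0], [0, 0.1712, 0.864, 0, 0, 0, 0], [0, 0.1712, 0.864, 0, 0, 0, 0], [0, 0.1712, 0.864, 0, 0, 0, 0], [0, 0.1712, 0.864, 0, 0, 0, 0], [0, 0, 0, 0.48, -0.0019, -0.0137, -0.0334], [0, 0, 0, 0.48, -0.0019, -0.0137, -0.0334], [0, 0, 0, 0, 0, 0, 0], [0, 0, 0, 0, 0, 0, 0]]]' > m.json && python3 steer.py m.json && python3 -c "
from g import *
goto(15,15,45)
print(probe_bus.sense()['joint_pos'])"
```

```text
time: 14.55
ee_pos: [0.6063, 0.1156, 0.1982]
eef_rot: [-0.014, 0.999, 0.003, 0.044]
wrist_force: [-0.3, 0.1, -2.4]
width: 0.524
finger_force: 83.1
lip [31.6  0.7 91.1] foot [-72.5   1.1 119.8] rel rot deg [ 0.2 15.4 -0.2] F rail [-1.1  0.1 -2.1] t 14.55
move [ 0.0037 -0.0011  0.0531] rot [ 0.004  -0.0073 -0.003 ] world [ 0.001  -0.0008 -0.0532] target [0.6073 0.1148 0.145 ]
[7.96324254e-02 1.84887366e-01 1.79109775e-01 1.47612770e+00
 4.00773697e-04 5.23683645e-02]
```

To row units: 0.053 m is 0.848, 0.004 m is 0.064, -0.007 rad is -0.0022.

```bash
echo '[[[0, 0.064, -0.016, 0.848, 0.0013, -0.0022, -0.001], [0, 0, 0, 0, 0, 0, 0]]]' > m.json && python3 steer.py m.json >/dev/null; python3 -c "
from g import *
goto(15,15,15)
im=viewer.snapshot('scene');cv2.imwrite('pics/s5.png',cv2.resize(im[110:230,240:360],(600,600),interpolation=cv2.INTER_CUBIC))
c=viewer.calibration('scene');print(proj(Rr.apply(RAIL)+tr,c).round(1))"
```

```text
lip [ 7.8 -0.3 36.8] foot [-96.2  -0.3  66.1] rel rot deg [-0.  15.7  0. ] F rail [-2.9 -0.2 -4.2] t 14.8
move [-0.0131  0.0003  0.0236] rot [-0.0006 -0.0126  0.0004] world [ 0.015   0.0007 -0.0224] target [0.6175 0.1151 0.1168]
[[327.  169.5]
 [301.3 184. ]
 [281.8 180.5]
 [307.1 167. ]]
```

View pics/s5.png

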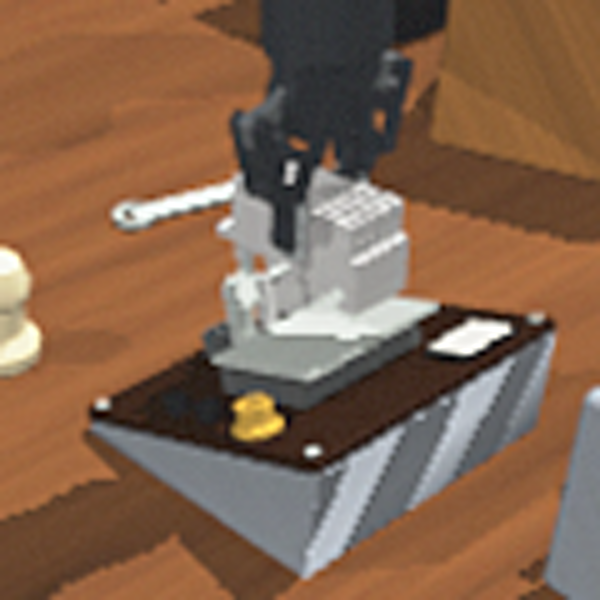

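To row units: 0.0136 m is 0.2176, -0.0131 m is -0.2096, -0.012 rad is -0.0038.

```bash
echo '[[[0, -0.2096, 0, 0.16, 0, -0.0038, 0], [0, 0, 0, 0.2176, 0, 0, 0], [0, 0, 0, 0, 0, 0, 0], [0, 0, 0, 0, 0, 0, 0]]]' > m.json && python3 steer.py m.json >/dev/null; python3 -c "
from g import *
goto(15,15,4)"
```

```text
lip [22.3  0.5 16.3] foot [-82.4   0.3  42.9] rel rot deg [ 0.  14.2  0.1] F rail [-2.2 -0.1 -2.1] t 15.35
move [ 0.0036 -0.0004  0.017 ] rot [0.0002 0.0135 0.0018] world [-0.0017 -0.0005 -0.0173] target [0.6213 0.1152 0.1065]
```

To row units: 0.008 m is 0.128, 0.0036 m is 0.0576, 0.013 rad is 0.0041.

```bash
echo '[[[0, 0.0576, 0, 0.128, 0, 0.0041, 0], [0, 0, 0, 0.08, 0, 0, 0], [0, 0, 0, 0, 0, 0, 0], [0, 0, 0, 0, 0, 0, 0]]]' > m.json && python3 steer.py m.json >/dev/null; python3 -c "
from g import *
goto(15,15,0)"; echo '[[[0, 0, 0, 0.048, 0, 0, 0], [0, 0, 0, 0, 0, 0, 0]]]' > m.json && python3 steer.py m.json >/dev/null; python3 -c "
from g import *
goto(15,15,0)"
```

```text
lip [14.8  0.5  3.6] foot [-89.5   0.3  31.6] rel rot deg [ 0.  15.   0.1] F rail [-1.7 -0.  -3.3] t 15.85
move [-0.0015 -0.0004  0.0074] rot [ 0.0001 -0.      0.0019] world [ 0.0023 -0.0003 -0.0072] target [0.6226 0.1153 0.1027]
lip [14.   0.5  0.7] foot [-90.3   0.3  28.6] rel rot deg [ 0.  15.   0.1] F rail [-0.8 -0.7 -3.3] t 16.1
move [-0.0016 -0.0004  0.0043] rot [ 0.0001 -0.0002  0.0019] world [ 0.002  -0.0003 -0.0041] target [0.6226 0.1153 0.1027]
```

To row units: 0.002 m is 0.032.

```bash
for i in 1 2; do echo '[[[0, 0, 0, 0.032, 0, 0, 0], [0, 0, 0, 0, 0, 0, 0]]]' > m.json && python3 steer.py m.json >/dev/null; python3 -c "
from g import *
state()"; done; echo '[[[0, 0, 0, 0.016, 0, 0, 0], [0, 0, 0, 0, 0, 0, 0]]]' > m.json && python3 steer.py m.json >/dev/null; python3 -c "
from g import *
state()"
```

```text
lip [13.4  0.5 -1.3] foot [-90.9   0.3  26.6] rel rot deg [ 0.  15.   0.1] F rail [-0.9 -0.3 -3.3] t 16.35
lip [12.9  0.5 -3.3] foot [-91.4   0.3  24.7] rel rot deg [ 0.  15.   0.1] F rail [-1.1 -1.2 -3.1] t 16.6
lip [12.8  0.5 -4.1] foot [-91.5   0.3  23.8] rel rot deg [ 0.  15.   0.1] F rail [-0.6  0.9 -2.7] t 16.85
```

To row units: -0.004 m is -0.064, 0.001 m is 0.016.

```bash
echo '[[[0, -0.064, 0, 0, 0, 0, 0], [0, 0, 0, 0.016, 0, 0, 0], [0, 0, 0, 0, 0, 0, 0]]]' > m.json && python3 steer.py m.json >/dev/null; python3 -c "
from g import *
state()"; for i in 1 2 3; do echo '[[[0, 0, 0, 0.016, 0, 0, 0], [0, 0, 0, 0, 0, 0, 0]]]' > m.json && python3 steer.py m.json >/dev/null; python3 -c "
from g import *
state()"; done
```

```text
lip [16.5  0.5 -6.2] foot [-87.8   0.3  21.8] rel rot deg [ 0.  15.   0.1] F rail [-0.7  0.2 -4. ] t 17.225
lip [16.4  0.5 -6.6] foot [-87.9   0.3  21.3] rel rot deg [ 0.  15.   0.1] F rail [-1.6  0.1 -0.7] t 17.475
lip [16.5  0.5 -6.8] foot [-87.9   0.3  21.1] rel rot deg [ 0.  15.   0.1] F rail [-2.4  0.4  4.7] t 17.725
lip [16.4  0.5 -6.8] foot [-87.9   0.3  21. ] rel rot deg [ 0.  14.9  0.1] F rail [-4.4 -0.5  9.8] t 17.975
```

To row units: 0.004 m is 0.064, -0.0015 m is -0.024.

```bash
sed -i 's/.1166,.097,.030/.1166,.0945,.030/' g.py; echo '[[[0, 0, 0, -0.024, 0, 0, 0], [0, 0.064, 0, 0, 0, 0, 0], [0, 0.064, 0, 0, 0, 0, 0], [0, 0.064, 0, 0, 0, 0, 0], [0, 0, 0, 0, 0, 0, 0]]]' > m.json && python3 steer.py m.json >/dev/null; python3 -c "
from g import *
state()"; for i in 1 2 ; do echo '[[[0, 0.024, 0, 0, 0, 0, 0], [0, 0, 0, 0, 0, 0, 0]]]' > m.json && python3 steer.py m.json >/dev/null; python3 -c "
from g import *
state()"; done
```

```text
lip [ 6.1  0.5 -1.5] foot [-98.2   0.3  26.3] rel rot deg [ 0.  14.9  0.1] F rail [ 2.2 -0.5  2.5] t 18.6
lip [ 5.   0.5 -1.2] foot [-99.4   0.3  26.5] rel rot deg [ 0.  14.9  0.1] F rail [3.9 0.1 3.2] t 18.85
lip [ 3.5  0.5 -0.8] foot [-100.9    0.3   26.9] rel rot deg [ 0.  14.9  0.1] F rail [4.1 0.6 2.6] t 19.1
```

To row units: 0.0012 m is 0.0192.

```bash
for i in 1 2 3 4; do echo '[[[0, 0.0192, 0, 0, 0, 0, 0], [0, 0, 0, 0, 0, 0, 0]]]' > m.json && python3 steer.py m.json >/dev/null; python3 -c "
from g import *
state()"; done
```

```text
lip [ 2.2  0.5 -0.6] foot [-102.2    0.3   27.2] rel rot deg [ 0.  14.9  0.1] F rail [5.  0.5 3.5] t 19.35
lip [ 1.2  0.5 -0.3] foot [-103.2    0.2   27.4] rel rot deg [ 0.  14.9  0.1] F rail [ 6.1 -0.8  2.4] t 19.6
lip [ 1.1  0.5 -0.3] foot [-103.3    0.3   27.2] rel rot deg [ 0.  14.8  0.1] F rail [9.2 0.1 0.8] t 19.85
lip [ 1.1  0.5 -0.2] foot [-103.4    0.3   27. ] rel rot deg [ 0.  14.6  0.1] F rail [10.7  0.3 -1.9] t 20.1
```

Careful with the scale: shifts go in shares of 62.5 mm and turns go in shares of pi rad. That gives: 0.0013 m is 0.0208, 0.0002 m is 0.0032, -0.03 rad is -0.0095.

```bash
sed -i 's/.6527,.1166,.0945/.6537,.1166,.0948/' g.py; echo '[[[0, 0.0032, 0, 0.0208, 0, -0.0095, 0], [0, 0.0032, 0, 0.0208, 0, -0.0095, 0], [0, 0.0032, 0, 0.0208, 0, -0.0095, 0], [0, 0.0032, 0, 0.0208, 0, -0.0095, 0], [0, 0, 0, 0, 0, 0, 0]]]' > m.json && python3 steer.py m.json >/dev/null; python3 -c "
from g import *
goto(0,0,0)"; echo '[[[0, 0.0032, 0, 0.0208, 0, -0.0095, 0], [0, 0.0032, 0, 0.0208, 0, -0.0095, 0], [0, 0, 0, 0, 0, 0, 0]]]' > m.json && python3 steer.py m.json >/dev/null; python3 -c "
from g import *
goto(0,0,0)"
```

```text
lip [-0.2  0.5  0.1] foot [-107.2    0.2   14.7] rel rot deg [0.  7.7 0.1] F rail [11.   0.1 -3.7] t 20.725
move [ 0.0006 -0.0004  0.0062] rot [ 0.0006 -0.1352  0.0017] world [ 0.0008 -0.0003 -0.0061] target [0.6091 0.1148 0.0874]
lip [-0.4  0.4  0.4] foot [-108.1    0.2    8.6] rel rot deg [0.  4.3 0.1] F rail [10.8  0.7 -3.1] t 21.1
move [ 0.0001 -0.0004  0.0037] rot [ 0.0005 -0.0758  0.0018] world [ 0.0009 -0.0003 -0.0036] target [0.6091 0.1148 0.0874]
```

Going well. I'll keep tilting to flush, then overdrive a little to press the foot.

To row units: 0.0013 m is 0.0208, 0.001 m is 0.016, -0.03 rad is -0.0095.

```bash
echo '[[[0, 0.0016, 0, 0.0208, 0, -0.0095, 0], [0, 0.0016, 0, 0.0208, 0, -0.0095, 0], [0, 0, 0, 0.016, 0, -0.0064, 0], [0, 0, 0, 0, 0, 0, 0]]]' > m.json && python3 steer.py m.json >/dev/null; python3 -c "
from g import *
goto(0,0,0)"; echo '[[[0, 0, 0, 0.016, 0, -0.0095, 0], [0, 0, 0, 0.016, 0, -0.0064, 0], [0, 0, 0, 0, 0, 0, 0], [0, 0, 0, 0, 0, 0, 0]]]' > m.json && python3 steer.py m.json >/dev/null; python3 -c "
from g import *
goto(0,0,0);print(probe_bus.sense()['moment'])"
```

```text
lip [-0.4  0.3  0.7] foot [-1.084e+02  1.000e-01  4.000e-01] rel rot deg [ 0.  -0.2  0.1] F rail [ 9.4  0.4 -0.6] t 21.6
move [-0.0004 -0.0003  0.0006] rot [0.0003 0.0029 0.0018] world [ 0.0006 -0.0002 -0.0004] target [0.6091 0.1148 0.0874]
lip [-0.1  0.4  4.2] foot [-108.     0.2   -1.3] rel rot deg [-0.  -2.9  0.1] F rail [ 0.5 -0.8 22.2] t 22.1
move [-0.0004 -0.0003  0.002 ] rot [-0.      0.0511  0.0018] world [ 0.0011 -0.0003 -0.0016] target [0.6091 0.1148 0.0874]
[-0.32422319  0.91768331 -0.12923968]
```

To row units: -0.0005 m is -0.008, 0.05 rad is 0.0159.

```bash
echo '[[[0, 0, 0, -0.008, 0, 0.0159, 0], [0, 0, 0, 0, 0, 0, 0], [0, 0, 0, 0, 0, 0, 0]]]' > m.json && python3 steer.py m.json >/dev/null; python3 -c "
from g import *
goto(0,0,0);print(probe_bus.sense()['moment'])
for n,a in(('wrist',1),('scene',0)):
    im=viewer.snapshot(n)
    if a: A=cv2.resize(im[40:300,100:412],(480,400),interpolation=cv2.INTER_CUBIC)
    else: B=cv2.resize(im[140:210,260:316],(320,400),interpolation=cv2.INTER_CUBIC)
cv2.imwrite('pics/s6.png',np.hstack([A,B]))"
```

```text
lip [-0.2  0.5  0.5] foot [-108.2    0.3    0.3] rel rot deg [ 0.  -0.1  0.1] F rail [ 6.4 -0.5  9.9] t 22.475
move [-0.0002 -0.0004  0.0005] rot [0.0003 0.0018 0.0017] world [ 0.0004 -0.0004 -0.0003] target [0.6091 0.1148 0.0874]
[-0.1790751  -0.63308593  0.02963057]
```

View pics/s6.png

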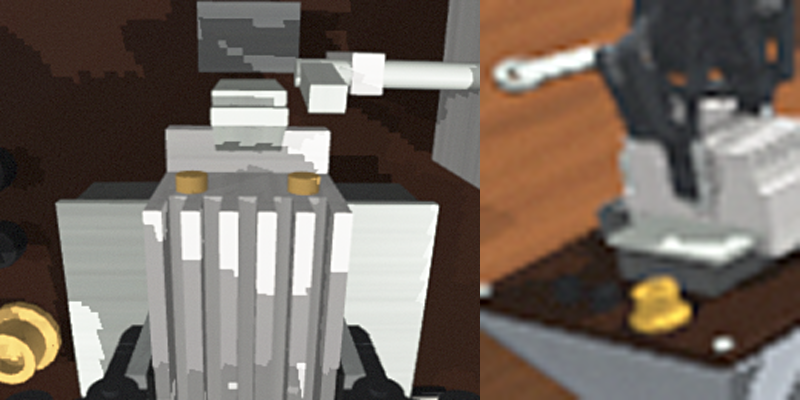

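The wrist view shows the regulator squarely on the rail, with the catch (250,110) covering the middle of the tongue edge (rows 128–150). It looks snapped. I'll release, then press the foot end with shut fingers to confirm.

To row units: 0.041 m is 0.656, -0.04 m is -0.64.

```bash
echo '[[[1, 0, 0, 0, 0, 0, 0], [1, 0, 0, 0, 0, 0, 0], [1, 0, 0, 0, 0, 0, 0], [1, 0, 0, -0.64, 0, 0, 0], [1, 0, 0, -0.64, 0, 0, 0], [0, 0.656, 0, 0, 0, 0, 0], [0, 0, 0, 0, 0, 0, 0], [0, 0, 0, 0, 0, 0, 0], [0, 0, 0, 0, 0, 0, 0], [0, 0, 0, 0.48, 0, 0, 0], [0, 0, 0, 0, 0, 0, 0]]]' > m.json && python3 steer.py m.json && python3 -c "
from g import *
s=probe_bus.sense();Q=lambda p:(Rr.inv().apply(p-tr)*1e3).round(1);print('tcp rail',Q(s['ee_pos']))"
```

```text
time: 23.95
ee_pos: [0.5505, 0.1131, 0.1152]
eef_rot: [-0.016, 0.984, 0.003, 0.175]
wrist_force: [-0.8, 0.0, -0.8]
width: 0.004
finger_force: 0.0
tcp rail [-90.   -0.4  54.5]
```

To row units: 0.009 m is 0.144, 0.002 m is 0.032.

```bash
echo '[[[0, 0, 0, 0.144, 0, 0, 0], [0, 0, 0, 0.032, 0, 0, 0], [0, 0, 0, 0, 0, 0, 0]]]' > m.json && python3 steer.py m.json |sed -n '2p;4p'; echo '[[[0, 0, 0, 0.032, 0, 0, 0], [0, 0, 0, 0, 0, 0, 0]]]' > m.json && python3 steer.py m.json|sed -n '2p;4p'; python3 -c "
from g import *
s=probe_bus.sense();Q=lambda p:(Rr.inv().apply(p-tr)*1e3).round(1);print('tcp rail',Q(s['ee_pos']),Rr.inv().apply(s['wrist_force']))"
```

```text
ee_pos: [0.5557, 0.1135, 0.1081]
wrist_force: [0.4, -0.4, 0.7]
ee_pos: [0.5561, 0.1136, 0.1077]
wrist_force: [-4.9, -1.2, 6.4]
tcp rail [-87.3  -0.1  45.5] [-2.45441084 -1.07613926  7.75344579]
```

To row units: 0.002 m is 0.032.

```bash
echo '[[[0, 0, 0, 0.032, 0, 0, 0], [0, 0, 0, 0, 0, 0, 0], [0, 0, 0, 0, 0, 0, 0]]]' > m.json && python3 steer.py m.json|sed -n '2p;4p'; python3 -c "
from g import *
s=probe_bus.sense();Q=lambda p:(Rr.inv().apply(p-tr)*1e3).round(1);print('tcp rail',Q(s['ee_pos']),Rr.inv().apply(s['wrist_force']))
c=viewer.calibration('top');W=lambda x:proj(Rr.apply(x)+tr,c);print(W(np.array([[-.124,.08,.038],[-.112,0,.028]])))
T=R.from_quat(s['eef_rot']);
# wheel contact: rim top line; approach points
for x,z in((-132,70),(-132,36),(-112,36)):
    print((x,z),T.inv().apply(tr+Rr.apply([x/1e3,.08,z/1e3])-s['ee_pos']).round(4))"
```

```text
ee_pos: [0.5561, 0.1136, 0.1076]
wrist_force: [-14.9, -1.4, 16.6]
tcp rail [-87.3  -0.1  45.4] [-8.32845418 -0.95114574 20.73122427]
[[150.01650091 210.86193181]
 [183.39566055 203.55640964]]
(-132, 70) [ 0.0443  0.0802 -0.0248]
(-132, 36) [0.0446 0.0801 0.0092]
(-112, 36) [0.0246 0.0801 0.0093]
```

To row units: 0.04 m is 0.64, -0.03 m is -0.48.

```bash
echo '[[[0, 0, 0, -0.48, 0, 0, 0], [0, 0.352, 0.64, 0, 0, 0, 0], [0, 0.352, 0.64, 0, 0, 0, 0], [0, 0, 0, 0, 0, 0, 0], [0, 0, 0, 0, 0, 0, 0]]]' > m.json && python3 steer.py m.json|sed -n '2p;4p'; python3 -c "
from g import *
s=probe_bus.sense();Q=lambda p:(Rr.inv().apply(p-tr)*1e3).round(1);print('tcp rail',Q(s['ee_pos']),Rr.inv().apply(s['wrist_force']))
im=viewer.snapshot('wrist');cv2.imwrite('pics/w7.png',cv2.resize(im,(800,600),interpolation=cv2.INTER_CUBIC))"
```

```text
ee_pos: [0.5029, 0.1919, 0.1171]
wrist_force: [0.2, -0.6, -0.8]
tcp rail [-131.9   79.7   71.8] [-0.06001185 -0.6392708  -0.81969036]
```

View pics/w7.png

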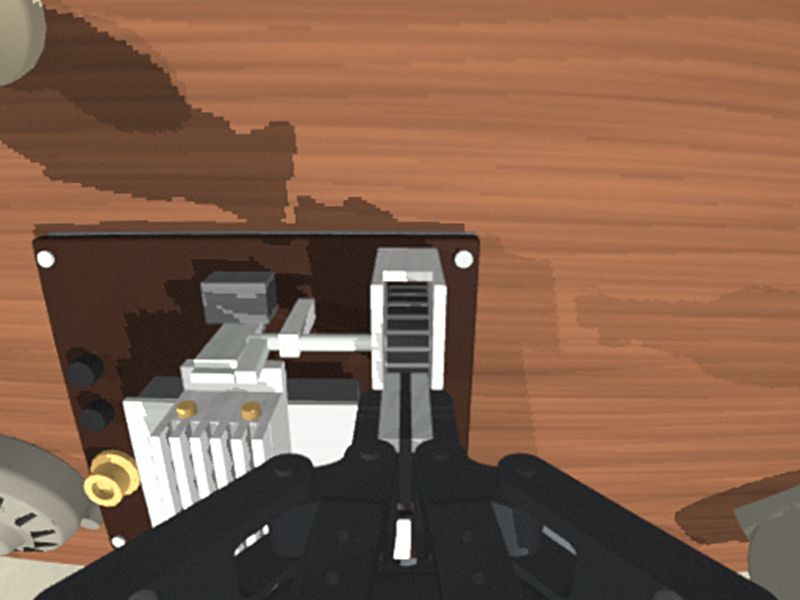

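The fingers are in line with the knurled wheel (407,320), the catch sits over the foot (225,375), and the arm still stands up at (295,325). Next, down onto the rim.

```bash
cat > q.py <<'E'
from g import *
s=probe_bus.sense();print('tcp rail',(Rr.inv().apply(s['ee_pos']-tr)*1e3).round(1),'F',Rr.inv().apply(s['wrist_force']).round(1),s['time'])
E
echo '[[[0, 0, 0, 0.464, 0, 0, 0], [0, 0, 0, 0.032, 0, 0, 0], [0, 0, 0, 0, 0, 0, 0]]]' > m.json && python3 steer.py m.json>/dev/null; python3 q.py; for i in 1 2; do echo '[[[0, 0, 0, 0.032, 0, 0, 0], [0, 0, 0, 0, 0, 0, 0]]]' > m.json && python3 steer.py m.json>/dev/null; python3 q.py; done
```

```text
tcp rail [-132.    79.    40.5] F [0.6 0.5 0.2] 26.0
tcp rail [-131.5   79.8   39. ] F [-0.6 -0.3 -0.5] 26.25
tcp rail [-130.4   80.    38.1] F [-0.7 -1.1  5.4] 26.5
```

To row units: -0.005 m is -0.08, 0.001 m is 0.016.

```bash
echo '[[[0, 0, 0, 0.016, 0, 0, 0], [0, -0.08, 0, 0, 0, 0, 0], [0, -0.08, 0, 0, 0, 0, 0], [0, -0.08, 0, 0, 0, 0, 0], [0, -0.08, 0, 0, 0, 0, 0], [0, 0, 0, 0, 0, 0, 0]]]' > m.json && python3 steer.py m.json>/dev/null; python3 q.py; echo '[[[0, 0, 0, -0.32, 0, 0, 0], [0, 0.352, 0, 0, 0, 0, 0], [0, 0, 0, 0.304, 0, 0, 0], [0, 0, 0, 0.016, 0, 0, 0], [0, 0, 0, 0, 0, 0, 0]]]' > m.json && python3 steer.py m.json>/dev/null; python3 q.py;  echo '[[[0, -0.08, 0, 0, 0, 0, 0], [0, -0.08, 0, 0, 0, 0, 0], [0, -0.08, 0, 0, 0, 0, 0], [0, -0.08, 0, 0, 0, 0, 0], [0, 0, 0, 0, 0, 0, 0]]]' > m.json && python3 steer.py m.json>/dev/null; python3 q.py
```

```text
tcp rail [-109.8   79.9   37.1] F [ 1.3 -1.5  6.2] 27.25
tcp rail [-132.3   80.5   37.8] F [-1.4 -1.5 12.3] 27.875
tcp rail [-124.1   80.5   37.3] F [-25.3  -1.8  40.1] 28.5
```

To row units: -0.03 m is -0.48, 0.02 m is 0.32.

```bash
echo '[[[0, 0, 0, -0.48, 0, 0, 0], [0, 0.32, 0, -0.48, 0, 0, 0], [0, 0, 0, 0, 0, 0, 0], [0, 0, 0, 0, 0, 0, 0]]]' > m.json && python3 steer.py m.json>/dev/null; python3 -c "
import q
from h import *
im=viewer.snapshot('wrist');cv2.imwrite('pics/w8.png',cv2.resize(im[180:384,60:400],(800,480),interpolation=cv2.INTER_CUBIC))"
```

```text
tcp rail [-135.1   79.8   94.6] F [ 0.1 -0.8 -0.7] 29.0
```

View pics/w8.png

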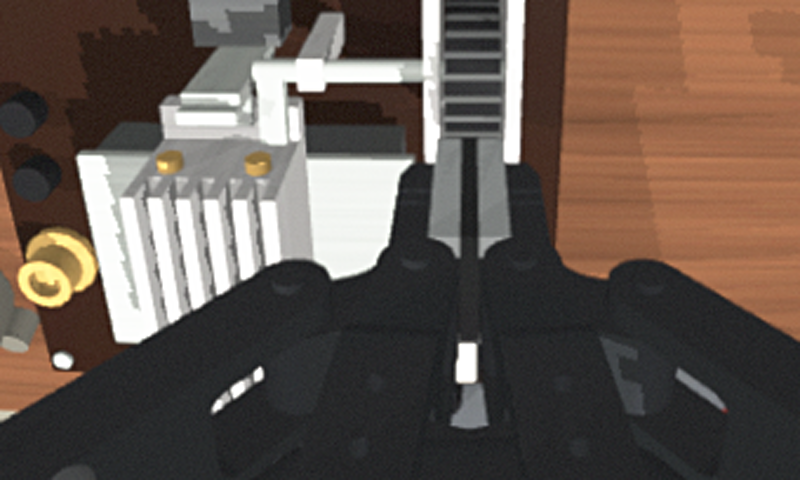

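The arm now lies up-slope over the tongue (270,110). I'll add one light stroke to confirm the stop.

To row units: 0.05 m is 0.8, 0.004 m is 0.064.

```bash
echo '[[[0, 0, 0, 0.8, 0, 0, 0], [0, 0, 0, 0.064, 0, 0, 0], [0, 0, 0, 0, 0, 0, 0]]]' > m.json && python3 steer.py m.json>/dev/null; python3 q.py; echo '[[[0, 0, 0, 0.032, 0, 0, 0], [0, 0, 0, 0.016, 0, 0, 0], [0, 0, 0, 0, 0, 0, 0]]]' > m.json && python3 steer.py m.json>/dev/null; python3 q.py;  echo '[[[0, -0.048, 0, 0, 0, 0, 0], [0, 0, 0, 0, 0, 0, 0]]]' > m.json && python3 steer.py m.json>/dev/null; python3 q.py;echo '[[[0, -0.048, 0, 0, 0, 0, 0], [0, 0, 0, 0, 0, 0, 0]]]' > m.json && python3 steer.py m.json>/dev/null; python3 q.py
```

```text
tcp rail [-135.3   79.4   40.4] F [0.2 0.6 0. ] 29.425
tcp rail [-133.6   79.9   39. ] F [0.4 0.9 0.4] 29.8
tcp rail [-130.7   79.9   38.7] F [ 0.4 -0.2 -0.6] 30.05
tcp rail [-127.9   79.8   38.5] F [-0.5 -0.   0.1] 30.3
```

To row units: 0.004 m is 0.064, 0.0015 m is 0.024.

```bash
echo '[[[0, 0.064, 0, 0.024, 0, 0, 0], [0, 0, 0, 0, 0, 0, 0]]]' > m.json && python3 steer.py m.json>/dev/null; python3 q.py;  for i in 1 2 3; do echo '[[[0, -0.048, 0, 0, 0, 0, 0], [0, 0, 0, 0, 0, 0, 0]]]' > m.json && python3 steer.py m.json>/dev/null; python3 q.py;done
```

```text
tcp rail [-130.5   79.9   38.2] F [ 0.6 -1.2  4.2] 30.55
tcp rail [-128.1   79.9   38.1] F [-0.6 -0.8  6.7] 30.8
tcp rail [-127.3   79.9   38. ] F [-5.2 -1.9 11.9] 31.05
tcp rail [-127.1   79.9   37.9] F [-10.4  -2.1  17.2] 31.3
```

The wheel resists over 10 N against its 1 N friction, so it is at its stop. I'll lift clear and hand in.

To row units: -0.05 m is -0.8, -0.03 m is -0.48.

```bash
echo '[[[0, 0, 0, -0.48, 0, 0, 0], [0, 0, 0, -0.8, 0, 0, 0], [0, 0, 0, -0.48, 0, 0, 0], [0, 0, 0, 0, 0, 0, 0], [0, 0, 0, 0, 0, 0, 0], [0, 0, 0, 0, 0, 0, 0]]]' > m.json && python3 steer.py m.json && python3 -c "
from cell import bot, viewer, job, probe_bus
print(job.close_job())"
```

```text
time: 32.05
ee_pos: [0.4836, 0.1908, 0.1878]
eef_rot: [-0.016, 0.984, 0.003, 0.175]
wrist_force: [-0.5, 0.2, 0.1]
width: -0.001
finger_force: 0.0
the job is handed in; nothing more can be done
None
```

The lipped regulator is mounted flush on the rail with the catch over its foot, the thumbwheel is rolled to its stop with the arm over the foot, and I handed the job in at 32 s (no verdict was returned; I viewed 12 pictures, over the limit of 10).

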